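Sort locked and open clamps for cleaning

ROBOT

A 6-joint arm with a two-finger parallel gripper is mounted at the origin on a cart in front of the work surface, level with it; the furniture and walls round the work are solid. World frame = base frame: x ahead of the robot, y to its left, z up, the work surface at z = 0. Lengths are in m, angles in rad, forces in N, time in s.
With the tool pointing down it reaches from about 0.325 to 0.775 m from the base axis. Payload 5.5 kg.
Tool frame: the origin (TCP) lies midway between the tips of the shut fingers; the grasp point (between the pads) lies 19 mm behind it; z points along the fingers, y is the direction in which the jaws open and shut (so a half turn about z gives the same grasp; the last joint's range is limited). The gripper opens to 85 mm and grips with 20 to 120 N. Pads are 22 mm wide; open, the fingers measure 114 mm over their backs; the gripper's body (76 mm by 85 mm) begins 54 mm behind the grasp point. The pads swing forward as they close: fully open they stand 13 mm farther back than shut.
Start: joints at [-1.405, 0.091, 1.231, -0, 1.82, -0.057], TCP at [0.133, -0.585, 0.231] pointing down, gripper open.
Joint ranges: [-2.87, 2.87], [-0.86, 2.18], [0.17, 2.46], [-1.51, 4.65], [0.06, 2.69], [-2.65, 2.65]. Speed limits (rad/s): [2.57, 2.57, 3.01, 3.14, 3.14, 3.14].

INTERFACE

Orientations are given as a 3x3 rotation matrix whose columns are the frame's x, y, z axes.
In Python, from workcell import status, cams, workorder, spotter gives the robot as it stands. The module is installed in compiled form; this text tells all that it offers.
- The arm moves only by the tool send_rows, never from a script. Its argument "commands" is a list of rows, each an object with "delta_pos": the shift along the world's x, y, z in mm, a list of three; "turn": the turn, a rotation vector about the world's x, y, z in rad, a list of three; "hand": the closure, from -1 (fully open) to 1 (shut). A call has 1 to 5 rows; each row is the pose to reach, as a shift and turn from the pose commanded when the call began; what a row does not reach only later rows make up. A row lasts 1/8 s, in which the tool goes at most 62.5 mm and 10.7 degrees, less where a joint would pass 70% of its speed; a pose out of reach is approached as far as the arm can. A call with a gripper value outside its range is refused whole. The fingers move at their own pace and stop on an object; "squeeze" is the grip in N (left out, the last holds). Time passes only in rows, so rows that repeat a pose let the fingers close. It gives the time, the measured TCP pose, the force and the opening at its end, in the units of the state.
- status.get_state(): the state, without advancing time (a new reading comes with each control period).
- cams.grab_frame(name): name is "scene" or "top" or "wrist"; returns a dict with "img" (480x640x3 uint8, red, green, blue), "camera_matrix" (3x3 intrinsics, pixels), "k1" (the pictures are not rectified: a ray, as slopes to the right and down, at radius r is drawn at 1 + k1 r^2 times it, then the intrinsics apply), "R" (3x3) and "t" (3): a world point X has camera coordinates R X + t. Camera axes: x right, y down, z forward; pixel columns grow to the right and rows downward; lengths in m; the calibration is good to about 2 mm. A picture is of the moment at which its call begins. There is no depth.
- workorder.job_done(): hands the job in, once; it reports no verdict.
Trained networks look in a picture, given as the dict that the camera call returned (one of the last four; its "shot" number tells which), for a name from the list of things; names that differ only in an ending like _2 or _b are one class to them, and where a whole thing is asked for, a point or a joint stands for the part that bears it (a point fixed in the world has none). Each returns a list of dicts, best first, with "conf" (0 to 1); they miss things now and then, are a little off and sometimes report something else, mostly with a low value. They report only what shows in the picture. A call takes as long as a camera call. They do not tell look-alikes from the thing itself.
- spotter.recognise(picture, name): "point" ([x, y, z] in m, in world coordinates, good to about 4 mm: the middle of the surface that is visible of it).
- spotter.outline_of(picture, name): "pixels" (480x640 bool, what is visible of it).
The state is a dict: "t": time; "q": joint angles; "qd": joint speeds; "effort": joint torques, N m; "ee_pos": TCP position; "eef_rot": TCP orientation; "wrist_force": force on the tool from outside, world axes, zero at the start; "moment": the same for the moment, N m; "finger_gap": opening from 0.0 (shut) to 1.0 (fully open).
Only numpy, scipy, OpenCV 4.12 (cv2) and the standard library are available. Lean on these libraries where they do the work, as an engineer would, in place of code of your own. Each camera call takes 0.05 s, during which the arm holds its last target.

TASK

Two small steel locking clamps rest on the sloping stand under its little roof: one has its jaws ratcheted shut, the other stands open. Lay the open one in the round dish for cleaning and the shut one in the rectangular tray, each lying flat and well inside, with its jaws left as you found them, and leave the other things on the bench where they are.

Things in the scene. Friction and masses are not known exactly. Their poses are not given: they have to be found in the camera images.
- clamp_1: small steel locking clamp like a haemostat, 120 mm long, 85 g. Origin: centre of its pivot box, a plain block 28 x 25 x 16 mm (x, y, z) with the pivot screw on top. x runs to the jaw tips (+46 mm), -x to the finger rings (end -74 mm), y across, z off its flat side. Jaws and shanks are 7 mm thick in z, midway in the box. It starts on the stand's slope, rings at the low front, jaws up the slope
- clamp_2: the other clamp, same make, sizes, axes and rest as clamp_1 (either may be in either place). On both, squeezing the shanks, rings or jaws sideways would move the jaws; the solid pivot box, 25 mm across y, can be gripped safely and lies near the balance point
- clamp_1_arm (a joint): jaw angle of clamp_1: 0 = jaws together, ratcheted shut; 0.3 to 0.4 rad = open, jaws and rings visibly apart. As it grows the second half turns, its jaw to -y, its ring to +y; it stays until pushed with about 3 N at the ring (0.15 N m)
- clamp_2_arm (a joint): jaw angle of clamp_2: 0 = jaws together, ratcheted shut; 0.3 to 0.4 rad = open, jaws and rings visibly apart. As it grows the second half turns, its jaw to -y, its ring to +y; it stays until pushed with about 3 N at the ring (0.15 N m)
- clamp_1_mid (a point): middle of clamp_1's length, 14 mm from its origin towards the rings; same axes
- clamp_2_mid (a point): the same point of clamp_2
- stand: fixed sheet-metal stand, 135 x 250 x 208 mm (x, y, z); origin on the bench, 50 mm behind its front edge, midway across; x points to its closed back, away from the robot. Its deck slopes up to the back at 30 degrees from level and faces the robot. The clamps' pivots lie at x = 0, y = +57 and -57 mm, z = 78 mm, each clamp's x up the slope and its z along the slope's normal
- deck (a point): point on the sloping deck midway between the clamps, 25 mm below the level of their mid planes; z is the deck's normal. Two black cross ribs 8 mm thick, 30 mm up and down the slope from here, carry the clamps on their tops, so fingers can go down past both sides of a pivot box; a 10 mm wide peg just below each box keeps the clamp from sliding
- roof_edge (a point): middle of the roof's front edge, on its underside, 197 mm above the bench. The roof spans the stand's width, reaches from 18 mm behind the pivots to the back, and carries two specimen mounts. It stops a gripper that comes straight down on a clamp: come along the deck's normal, tilted about 30 degrees, and draw off the same way
- tray: fixed rectangular aluminium tray, 180 x 160 mm (x, y), rim 26 mm high, walls 3 mm, floor 6 mm thick; origin under its centre
- dish: fixed round shallow steel dish, 180 mm across, rim 28 mm high, walls 3 mm, floor 6 mm thick (170 mm clear at the floor); origin under its centre
- loupe: a bystander, loose, to be left where it is: black and white loupe, 40 mm across, 43 mm high; origin under its centre
- grease_tin: a bystander, loose, to be left where it is: low white tin, 53 mm across, 26 mm high; origin under its centre
- vial_1: a bystander, loose, to be left where it is: vial with a white cap, 23 mm across, 48 mm high; origin under its centre
Mind the look-alikes: they are no part of the job. What is shaped like the dish but green or turquoise is not meant.

How it is judged:
By the outcome, as a careful person would: the job done as asked, in the order asked, and still so for the second after the job is handed in, with the robot touching nothing.
It also fails if it takes over 62 s, if anything falls off the work surface, if the arm or the gripper's body presses on something with over 40 N, if the wrist force passes 120 N, or if a joint passes its speed limit or range.

## Working session

There is one attempt and no reset: what is moved stays moved. The work goes in short steps, Python scripts to look and compute and a tool call to move; the robot and the scene stay as the last step left them, time stands still between calls to the robot, and variables do not carry over. Pictures are saved under pics/ and viewed, and the job is handed in when it is done.

Besides the shell and the picture viewer there is one more tool, called after ">>>" as a command line: name --argument value ..., lists and objects as JSON in quotes. send_rows: Moves the arm, as the interface text tells. Its arguments: {"type":"object","properties":{"commands":{"type":"array"},"squeeze":{"type":"number"}},"required":["commands"]}

```bash
mkdir -p pics; cat > h.py <<'E'
import numpy as np, cv2
from workcell import status, cams, workorder, spotter
def save(f,n): cv2.imwrite('pics/'+n+'.png',cv2.cvtColor(f['img'],cv2.COLOR_RGB2BGR))
E
python3 - <<'E'
from h import *
for c in ['scene','top']:
    f=cams.grab_frame(c); save(f,c+'0')
    print(c, -f['R'].T@f['t'], f['k1'])
    for n in ['clamp_1','stand','tray','dish','loupe','grease_tin','vial_1']:
        for r in spotter.recognise(f,n)[:4]: print(n,np.round(r['point'],3),round(r['conf'],2))
s=status.get_state();print(s)
E
```

```text
scene [-0.46568362  0.43670737  0.71532173] -0.05327753069511757
clamp_1 [0.543 0.076 0.064] 0.62
clamp_1 [ 0.533 -0.035  0.068] 0.59
stand [0.604 0.025 0.088] 0.86
tray [0.459 0.291 0.009] 0.7
dish [ 0.47  -0.339  0.005] 0.76
dish [ 0.52  -0.012  0.055] 0.74
dish [ 0.486 -0.556  0.007] 0.67
dish [0.605 0.022 0.089] 0.6
loupe [0.372 0.063 0.034] 0.78
vial_1 [ 0.533 -0.036  0.07 ] 0.4
top [-0.0315258   0.06962351  1.69023463] -0.1878101663638376
clamp_1 [ 0.534 -0.041  0.069] 0.76
clamp_1 [0.551 0.076 0.065] 0.67
clamp_1 [ 0.649 -0.259  0.034] 0.64
stand [0.595 0.014 0.075] 0.65
tray [0.465 0.292 0.006] 0.59
dish [ 0.486 -0.555  0.007] 0.95
dish [ 0.5   -0.302  0.005] 0.92
dish [ 0.388 -0.759  0.005] 0.91
grease_tin [ 0.377 -0.08   0.025] 0.79
grease_tin [ 0.532 -0.042  0.067] 0.66
vial_1 [ 0.648 -0.257  0.036] 0.64
{'t': 0.8, 'q': array([-1.40471673e+00,  9.10717559e-02,  1.23067411e+00,  1.95462925e-05,
        1.81982233e+00, -5.66600524e-02]), 'qd': array([-2.18737142e-03, -3.31926906e-04,  1.49182120e-04, -3.13014109e-04,
        2.71703857e-04, -4.36306091e-05]), 'effort': array([ 8.28212114e-05, -4.58408010e+01, -4.18068552e+01,  8.68379220e-05,
        4.28722997e-04,  1.40539501e-05]), 'ee_pos': array([ 0.13257139, -0.58518314,  0.23130677]), 'eef_rot': array([[ 9.75294851e-01,  2.20907113e-01,  2.27257035e-05],
       [ 2.20907114e-01, -9.75294851e-01, -2.09879076e-05],
       [ 1.75278835e-05,  2.54896678e-05, -1.00000000e+00]]), 'wrist_force': array([0.21373751, 0.10405638, 0.37202307]), 'moment': array([-0.02042003,  0.00921571, -0.00433762]), 'finger_gap': 1.0002611605525527}
```

View pics/scene0.png

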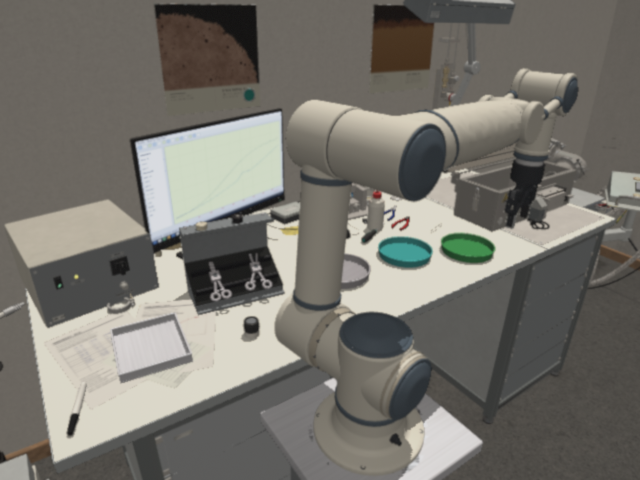

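View pics/top0.png

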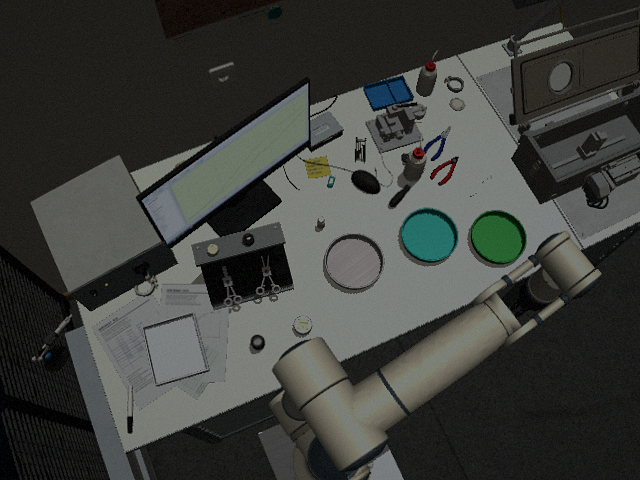

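The grey dish is at top (353,262); the turquoise and green ones are look-alikes. The tray is at (175,350). The stand holds one clamp near (230,288) and another near (266,280), and the latter looks open. I'll zoom in.

```bash
python3 - <<'E'
from h import *
a=cv2.imread('pics/top0.png')[220:315,185:300]; a=cv2.resize(a,None,fx=6,fy=6,interpolation=cv2.INTER_CUBIC)
cv2.imwrite('pics/z1.png',cv2.convertScaleAbs(a,alpha=1.5))
a=cv2.imread('pics/scene0.png')[210:315,180:290]; a=cv2.resize(a,None,fx=5,fy=5,interpolation=cv2.INTER_CUBIC)
cv2.imwrite('pics/z2.png',a)
E
```

```text
(no output)
```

View pics/z1.png

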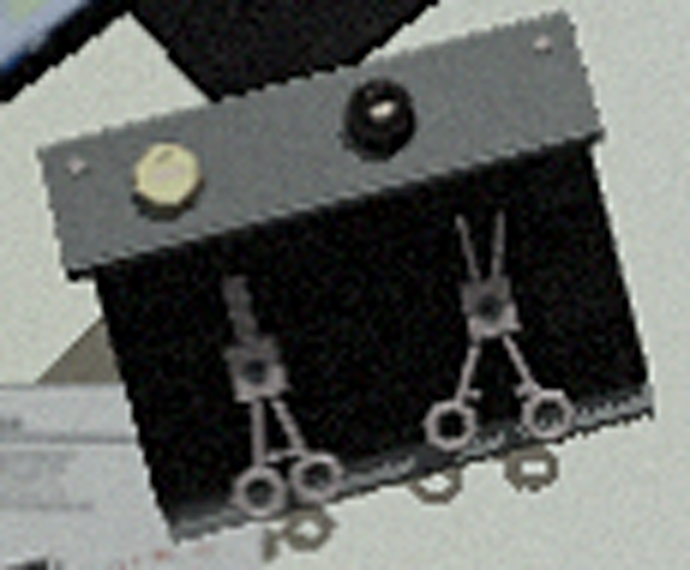

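View pics/z2.png

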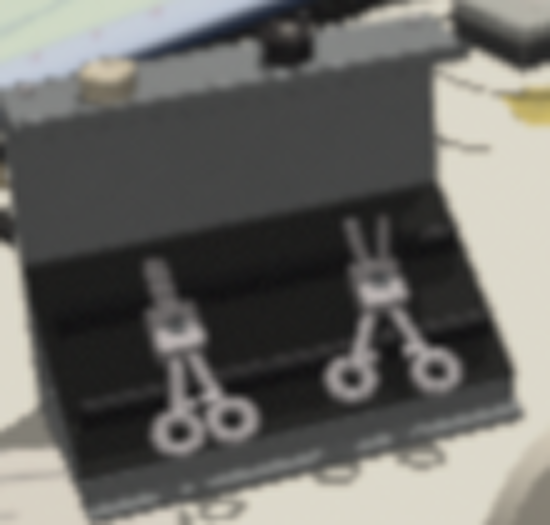

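```bash
cat >> h.py <<'E'
def ray(f,uv):
    K=f['camera_matrix']; d=((uv[0]-K[0,2])/K[0,0],(uv[1]-K[1,2])/K[1,1])
    rd=np.hypot(*d); r=rd
    for _ in range(30): r=rd/(1+f['k1']*r*r)
    s=r/rd if rd>0 else 1
    v=f['R'].T@np.array([d[0]*s,d[1]*s,1.]); return -f['R'].T@f['t'], v/np.linalg.norm(v)
def atz(f,uv,z):
    c,v=ray(f,uv); return c+v*(z-c[2])/v[2]
def proj(f,X):
    c=f['R']@np.asarray(X)+f['t']; x=c[:2]/c[2]; x=x*(1+f['k1']*(x@x)); K=f['camera_matrix']
    return np.array([K[0,0]*x[0]+K[0,2],K[1,1]*x[1]+K[1,2]])
def tri(rays):
    A=0;b=0
    for c,v in rays:
        P=np.eye(3)-np.outer(v,v);A=A+P;b=b+P@c
    return np.linalg.solve(A,b)
E
python3 - <<'E'
from h import *
T=cams.grab_frame('top');S=cams.grab_frame('scene')
pt={'L':[(227.7,281.3),(215.2,275.6)],'R':[(266.7,271),(255.6,267)]}
P={}
for k,(a,b) in pt.items():
    X=tri([ray(T,a),ray(S,b)]);P[k]=X;print(k,X,proj(T,X)-a,proj(S,X)-b, 'top@z.085',atz(T,a,.085),'scene@z',atz(S,b,.085))
d=P['L']-P['R'];print(np.linalg.norm(d),np.degrees(np.arctan2(-d[0],d[1])))
# roof front edge z .197..~.2 top cam; stand corners
z=lambda p:(p[0]/6+185,p[1]/6+220)
for p in [(72,278),(603,135)]: print('roof front',atz(T,z(p),.197))
for p in [(40,155),(568,12)]: print('roof back',atz(T,z(p),.208))
for p in [(178,542),(652,410)]: print('front',atz(T,z(p),.03))
for n,fr in [('tray',T),('dish',T),('dish',S),('tray',S),('vial_1',T),('grease_tin',T),('loupe',T)]:
    o=spotter.outline_of(fr,n)
    for r in o[:3]:
        ys,xs=np.nonzero(r['pixels']);print(n,round(r['conf'],2),xs.min(),xs.max(),ys.min(),ys.max(),atz(fr,((xs.min()+xs.max())/2,(ys.min()+ys.max())/2),.02))
E
```

```text
L [0.56950118 0.07477497 0.08001674] [0.1287221  0.00844448] [-0.13913695 -0.00840895] top@z.085 [0.56781449 0.07509147 0.085     ] scene@z [0.56113656 0.07731605 0.085     ]
R [ 0.55422202 -0.04004671  0.07845983] [-0.06366783 -0.00775286] [0.0664727  0.00421578] top@z.085 [ 0.55174904 -0.03976132  0.085     ] scene@z [ 0.54386986 -0.03500644  0.085     ]
0.11584426664299069 -7.5797419510731885
roof front [0.59962141 0.13640551 0.197     ]
roof front [ 0.56705424 -0.11046592  0.197     ]
roof back [0.6571834  0.12942211 0.208     ]
roof back [ 0.62556814 -0.1180777   0.208     ]
front [0.51986915 0.14252954 0.03      ]
front [ 0.48928784 -0.09589802  0.03      ]
tray 0.88 142 209 311 386 [0.46105365 0.28888846 0.02      ]
dish 0.87 471 526 210 263 [ 0.38815937 -0.74928555  0.02      ]
dish 0.66 401 457 208 262 [ 0.48203789 -0.54802422  0.02      ]
dish 0.57 325 382 234 289 [ 0.49772094 -0.29574574  0.02      ]
dish 0.93 378 432 235 267 [ 0.47540539 -0.54235992  0.02      ]
dish 0.78 441 495 232 262 [ 0.38005851 -0.74133758  0.02      ]
dish 0.65 111 191 313 383 [0.43927636 0.29371186 0.02      ]
tray 0.63 109 192 312 381 [0.44531769 0.29318632 0.02      ]
tray 0.48 211 223 264 296 [0.64066289 0.04549372 0.02      ]
vial_1 0.48 222 240 267 304 [0.57573576 0.07094172 0.02      ]
vial_1 0.46 317 323 218 228 [ 0.65522917 -0.25508636  0.02      ]
grease_tin 0.75 293 312 316 335 [ 0.37770983 -0.07570883  0.02      ]
loupe 0.47 250 264 334 350 [0.3853713  0.06383995 0.02      ]
```

```bash
cat >> h.py <<'E'
from scipy.spatial.transform import Rotation as Ro
psi=np.radians(-7.5); ex=np.array([np.cos(psi),np.sin(psi),0]);ey=np.array([-np.sin(psi),np.cos(psi),0]);ez=np.array([0,0,1.])
tz=.5*ex-.8660254*ez
RG=np.column_stack([.8660254*ex+.5*ez,-ey,tz])
def go(p,R=None):
    s=status.get_state(); d=np.asarray(p)-s['ee_pos']
    r=Ro.from_matrix((s['eef_rot'] if R is None else R)@s['eef_rot'].T).as_rotvec()
    print('delta mm',np.round(d*1000,1),'turn',np.round(r,4),'deg',np.degrees(np.linalg.norm(r)).round(1),'t',s['t'],'F',s['wrist_force'].round(1),'gap',s['finger_gap'].round(3))
E
python3 - <<'E'
from h import *
go(np.array([.5576,-.04,.078])-.17*tz,RG)
E
```

```text
Traceback (most recent call last):
  File "h.py", line 27, in go
    print('delta mm',np.round(d*1000,1),'turn',np.round(r,4),'deg',np.degrees(np.linalg.norm(r)).round(1),'t',s['t'],'F',s['wrist_force'].round(1),'gap',s['finger_gap'].round(3))
                                                                                                                                                         ^^^^^^^^^^^^^^^^^^^^^
AttributeError: 'float' object has no attribute 'round'
```

```bash
sed -i "s/s\['finger_gap'\].round(3)/round(s['finger_gap'],3)/" h.py
python3 - <<'E'
from h import *
go(np.array([.5576,-.04,.078])-.17*tz,RG)
E
```

```text
delta mm [340.8 556.3  -6. ] turn [ 0.0241 -0.5257 -0.3455] deg 36.1 t 1.25 F [ 0.5 -0.2 -0.3] gap 0.999
```

>>> send_rows --commands '[{"delta_pos": [25, 40, 5], "turn": [0, 0, 0], "hand": -1}, {"delta_pos": [55, 90, 8], "turn": [0, -0.05, -0.03], "hand": -1}, {"delta_pos": [85, 140, 10], "turn": [0.005, -0.1, -0.07], "hand": -0.6}, {"delta_pos": [115, 190, 10], "turn": [0.01, -0.18, -0.12], "hand": -0.2}, {"delta_pos": [145, 240, 10], "turn": [0.012, -0.26, -0.17], "hand": -0.2}]'

```text
t: 1.88
ee_pos: [0.2785, -0.3436, 0.2416]
eef_rot: [[0.965, 0.047, 0.26], [0.052, -0.999, -0.011], [0.259, 0.024, -0.966]]
wrist_force: [0.0, 0.1, 0.8]
finger_gap: 0.603
```

>>> send_rows --commands '[{"delta_pos": [30, 50, 0], "turn": [0.0, -0.06, -0.04], "hand": -0.2}, {"delta_pos": [65, 105, 0], "turn": [0.0, -0.12, -0.08], "hand": -0.2}, {"delta_pos": [100, 160, 0], "turn": [0.005, -0.18, -0.12], "hand": -0.2}, {"delta_pos": [135, 215, -2], "turn": [0.01, -0.24, -0.16], "hand": -0.2}, {"delta_pos": [160, 260, -4], "turn": [0.012, -0.26, -0.17], "hand": -0.2}]'

```text
t: 2.5
ee_pos: [0.4379, -0.0836, 0.2378]
eef_rot: [[0.86, -0.127, 0.494], [-0.109, -0.992, -0.064], [0.498, 0.001, -0.867]]
wrist_force: [1.3, -1.4, -0.0]
finger_gap: 0.605
```

```bash
python3 - <<'E'
from h import *
go(np.array([.5576,-.04,.078])-.17*tz,RG)
print(status.get_state()['q'])
f=cams.grab_frame('wrist');save(f,'w1');print(-f['R'].T@f['t'])
E
```

```text
delta mm [ 35.5  54.7 -12.6] turn [ 0.001  -0.0022 -0.0039] deg 0.3 t 2.5 F [ 1.3 -1.4 -0. ] gap 0.605
[-0.34849193 -0.84163465  2.01333091  0.10927028  1.45937076  1.36519703]
[ 0.43671593 -0.08152827  0.4001349 ]
```

View pics/w1.png

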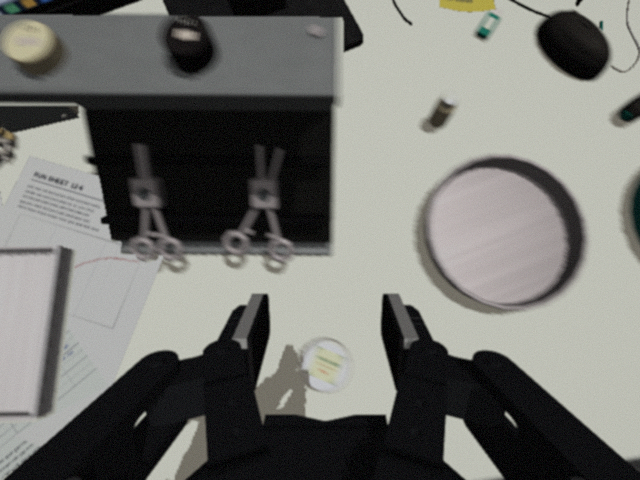

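```bash
python3 - <<'E'
from h import *
go(np.array([.5576,-.04,.078])-.125*tz,RG)
E
```

```text
delta mm [ 55.   41.  -51.1] turn [-0.0047 -0.0009 -0.0206] deg 1.2 t 2.55 F [ 0.2  0.8 -0.7] gap 0.599
```

>>> send_rows --commands '[{"delta_pos": [20, 14, -18], "turn": [0, 0, -0.01], "hand": -0.2}, {"delta_pos": [40, 30, -37], "turn": [0, 0, -0.02], "hand": -0.2}, {"delta_pos": [55, 41, -51], "turn": [-0.005, 0, -0.02], "hand": -0.2}, {"delta_pos": [55, 41, -51], "turn": [-0.005, 0, -0.02], "hand": -0.2}]'

```text
t: 3.05
ee_pos: [0.4922, -0.0433, 0.1843]
eef_rot: [[0.862, -0.143, 0.487], [-0.121, -0.99, -0.076], [0.492, 0.006, -0.87]]
wrist_force: [-0.4, -0.4, 1.0]
finger_gap: 0.604
```

```bash
python3 - <<'E'
from h import *
go(np.array([.5576,-.04,.078])-.125*tz,RG)
print(status.get_state()['q'])
f=cams.grab_frame('wrist');save(f,'w2');print(-f['R'].T@f['t'])
for p in [[.5576,-.04,.078],[.5725,.073,.078]]:
  print(proj(f,np.array(p)-.008*tz))
E
```

```text
delta mm [ 3.5 11.5  1.9] turn [ 0.0052 -0.0095  0.0122] deg 0.9 t 3.05 F [-0.4 -0.4  1. ] gap 0.604
[-1.57787589e-01 -7.01331358e-01  2.03153081e+00  1.70726424e-03
  1.29647642e+00  1.55440918e+00]
[ 0.49225766 -0.04050339  0.34666112]
[310.32721313 229.44042328]
[164.0263388 230.8739807]
```

View pics/w2.png

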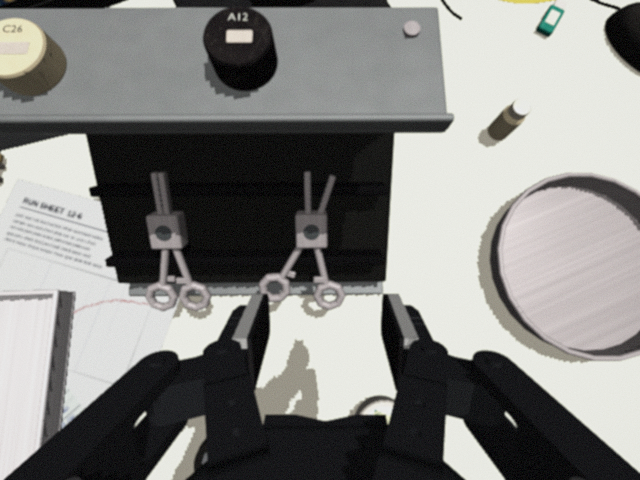

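```bash
python3 - <<'E'
from h import *
p=np.array([.5563,-.0412,.078])
for s in [-.07,-.02,.007]: go(p+s*tz,RG)
E
```

```text
delta mm [ 29.4   7.3 -47.1] turn [ 0.0055 -0.0076  0.0133] deg 0.9 t 3.1 F [-0.4  0.2 -0.4] gap 0.598
delta mm [ 54.2   4.1 -90.4] turn [ 0.0055 -0.0076  0.0133] deg 0.9 t 3.1 F [-0.4  0.2 -0.4] gap 0.598
delta mm [  67.6    2.3 -113.8] turn [ 0.0055 -0.0076  0.0133] deg 0.9 t 3.1 F [-0.4  0.2 -0.4] gap 0.598
```

>>> send_rows --commands '[{"delta_pos": [10, 5, -15], "turn": [0.005, -0.008, 0.013], "hand": -0.2}, {"delta_pos": [20, 7, -31], "turn": [0.005, -0.008, 0.013], "hand": -0.2}, {"delta_pos": [29, 7, -47], "turn": [0.005, -0.008, 0.013], "hand": -0.2}, {"delta_pos": [29, 7, -47], "turn": [0.005, -0.008, 0.013], "hand": -0.2}, {"delta_pos": [29, 7, -47], "turn": [0.005, -0.008, 0.013], "hand": -0.2}]'

```text
t: 3.72
ee_pos: [0.5216, -0.0379, 0.1409]
eef_rot: [[0.856, -0.133, 0.499], [-0.115, -0.991, -0.067], [0.504, 0.0, -0.864]]
wrist_force: [0.6, 0.7, 0.8]
finger_gap: 0.603
```

```bash
python3 - <<'E'
from h import *
p=np.array([.5563,-.0412,.078])
for s in [-.07,-.02,.007]: go(p+s*tz,RG)
f=cams.grab_frame('wrist');save(f,'w3')
print(proj(f,p-.008*tz))
E
```

```text
delta mm [-0.   1.3 -2.3] turn [0.0009 0.004  0.0025] deg 0.3 t 3.725 F [0.6 0.7 0.8] gap 0.603
delta mm [ 24.7  -2.  -45.6] turn [0.0009 0.004  0.0025] deg 0.3 t 3.725 F [0.6 0.7 0.8] gap 0.603
delta mm [ 38.1  -3.8 -69. ] turn [0.0009 0.004  0.0025] deg 0.3 t 3.725 F [0.6 0.7 0.8] gap 0.603
[325.57855484 260.21419698]
```

View pics/w3.png

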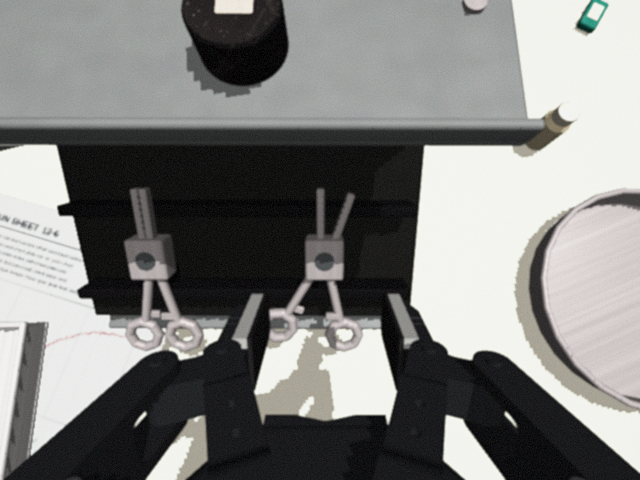

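>>> send_rows --commands '[{"delta_pos": [10, 0, -16], "turn": [0, 0.004, 0.002], "hand": -0.2}, {"delta_pos": [20, -1, -33], "turn": [0, 0.004, 0.002], "hand": -0.2}, {"delta_pos": [29, -3, -51], "turn": [0, 0.004, 0.002], "hand": -0.2}, {"delta_pos": [35, -3.5, -63], "turn": [0, 0.004, 0.002], "hand": -0.2}, {"delta_pos": [38, -4, -68], "turn": [0, 0.004, 0.002], "hand": -0.2}]'

```text
t: 4.4
ee_pos: [0.5596, -0.0413, 0.0711]
eef_rot: [[0.86, -0.13, 0.494], [-0.112, -0.991, -0.066], [0.498, 0.001, -0.867]]
wrist_force: [-0.1, 0.1, -0.2]
finger_gap: 0.598
```

>>> send_rows --commands '[{"delta_pos": [0, 0, 0], "turn": [0, 0, 0], "hand": -0.2}]'

```text
t: 4.53
ee_pos: [0.5596, -0.0412, 0.0715]
eef_rot: [[0.86, -0.13, 0.494], [-0.112, -0.991, -0.066], [0.499, 0.001, -0.867]]
wrist_force: [-0.6, 0.0, 0.4]
finger_gap: 0.606
```

```bash
python3 - <<'E'
from h import *
p=np.array([.5563,-.0412,.078])
for s in [.007]: go(p+s*tz,RG)
f=cams.grab_frame('wrist');save(f,'w4')
E
```

```text
delta mm [ 0.1 -0.4  0.4] turn [ 0.0006 -0.0017 -0.0004] deg 0.1 t 4.525 F [-0.6  0.   0.4] gap 0.606
```

View pics/w4.png

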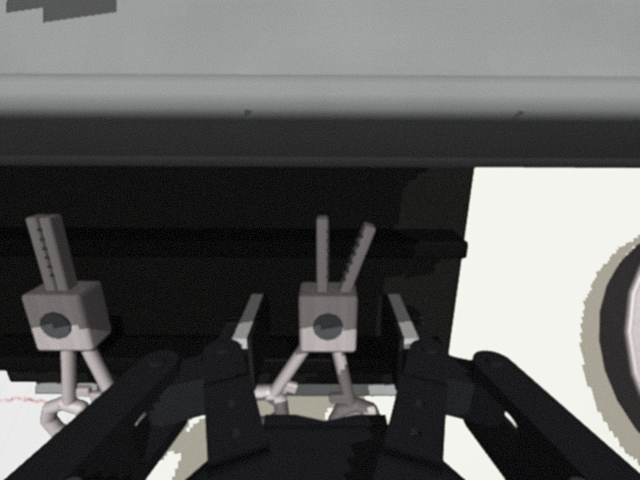

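>>> send_rows --commands '[{"delta_pos": [0, 0, 0], "turn": [0, 0, 0], "hand": 0.3}, {"delta_pos": [0, 0, 0], "turn": [0, 0, 0], "hand": 0.6}, {"delta_pos": [0, 0, 0], "turn": [0, 0, 0], "hand": 1}, {"delta_pos": [0, 0, 0], "turn": [0, 0, 0], "hand": 1}, {"delta_pos": [0, 0, 0], "turn": [0, 0, 0], "hand": 1}]' --squeeze 45

```text
t: 5.2
ee_pos: [0.5598, -0.0412, 0.0723]
eef_rot: [[0.859, -0.13, 0.495], [-0.112, -0.992, -0.066], [0.5, 0.001, -0.866]]
wrist_force: [-5.4, 1.1, 5.5]
finger_gap: 0.282
```

```bash
python3 - <<'E'
from h import *
p=np.array([.5563,-.0412,.078])
for s in [.007,-.02,-.1]: go(p+s*tz,RG)
f=cams.grab_frame('wrist');save(f,'w5')
E
```

```text
delta mm [-0.1 -0.5 -0.4] turn [ 0.0008 -0.0006 -0.0005] deg 0.1 t 5.2 F [-5.4  1.1  5.5] gap 0.282
delta mm [-13.4   1.3  23. ] turn [ 0.0008 -0.0006 -0.0005] deg 0.1 t 5.2 F [-5.4  1.1  5.5] gap 0.282
delta mm [-53.1   6.5  92.3] turn [ 0.0008 -0.0006 -0.0005] deg 0.1 t 5.2 F [-5.4  1.1  5.5] gap 0.282
```

View pics/w5.png

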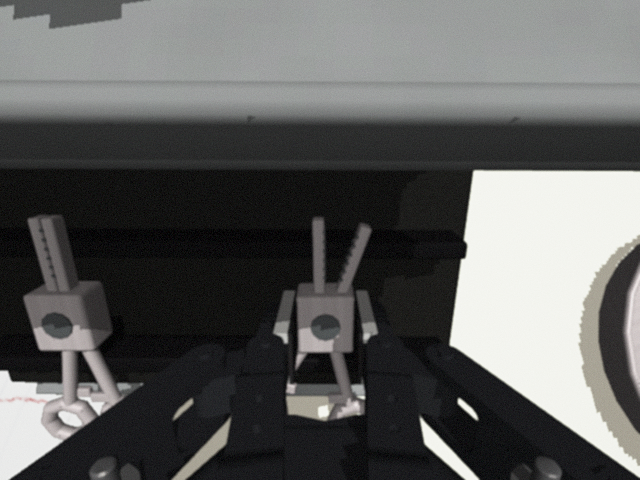

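>>> send_rows --commands '[{"delta_pos": [-5, 0.7, 8.7], "turn": [0, 0, 0], "hand": 1}, {"delta_pos": [-15, 2, 26], "turn": [0, 0, 0], "hand": 1}, {"delta_pos": [-28, 3.6, 48], "turn": [0, 0, 0], "hand": 1}, {"delta_pos": [-41, 5.4, 72], "turn": [0, 0, 0], "hand": 1}, {"delta_pos": [-55, 7.2, 96], "turn": [0, 0, 0], "hand": 1}]'

```text
t: 5.88
ee_pos: [0.5035, -0.0338, 0.1676]
eef_rot: [[0.86, -0.13, 0.493], [-0.112, -0.992, -0.065], [0.497, 0.001, -0.867]]
wrist_force: [0.4, -0.0, -0.4]
finger_gap: 0.276
```

```bash
python3 - <<'E'
from h import *
f=cams.grab_frame('wrist');save(f,'w6')
T=cams.grab_frame('top')
s=status.get_state();print(s['ee_pos'],s['wrist_force'],s['finger_gap'],s['q'])
save(T,'top1')
for o in spotter.outline_of(T,'dish'):
    m=o['pixels'].astype(np.uint8);c,_=cv2.findContours(m,0,2);c=max(c,key=cv2.contourArea)
    (x,y),ax,a=cv2.fitEllipse(c);print(o['conf'],(x,y),ax,atz(T,(x,y),.028),atz(T,(x,y),.006))
for o in spotter.outline_of(T,'tray')[:2]:
    m=o['pixels'].astype(np.uint8);c,_=cv2.findContours(m,0,2);c=max(c,key=cv2.contourArea)
    b=cv2.boxPoints(cv2.minAreaRect(c));q=np.array([atz(T,p,.026) for p in b]);print(o['conf'],b,q,q.mean(0))
E
```

```text
[ 0.50491152 -0.03396769  0.17122455] [ 1.41413091  0.41135842 -0.50232314] 0.27691194339649794 [-0.13581902 -0.67638874  2.04394929  0.00220195  1.24640203  1.56492456]
0.95 (498.2108459472656, 236.7985076904297) (51.39768981933594, 57.11763381958008) [ 0.38564951 -0.74397984  0.028     ] [ 0.39117091 -0.75474804  0.006     ]
0.8 (429.3717956542969, 234.88897705078125) (53.815860748291016, 57.31983184814453) [ 0.47943941 -0.54630916  0.028     ] [ 0.48620213 -0.55446115  0.006     ]
0.62 (354.0321960449219, 260.671142578125) (55.29267501831055, 58.88335037231445) [ 0.49695068 -0.29660166  0.028     ] [ 0.50394517 -0.30144872  0.006     ]
0.57 [[136.56676 325.88132]
 [193.31749 309.99112]
 [210.77596 372.34274]
 [154.02522 388.23294]] [[0.5685502  0.37335865 0.026     ]
 [0.54733909 0.20057272 0.026     ]
 [0.35439453 0.21786438 0.026     ]
 [0.37488464 0.38457947 0.026     ]] [0.46129212 0.29409381 0.026     ]
```

View pics/w6.png

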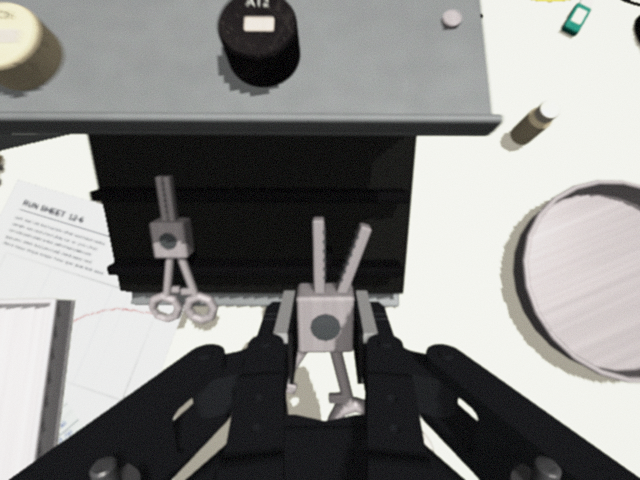

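View pics/top1.png

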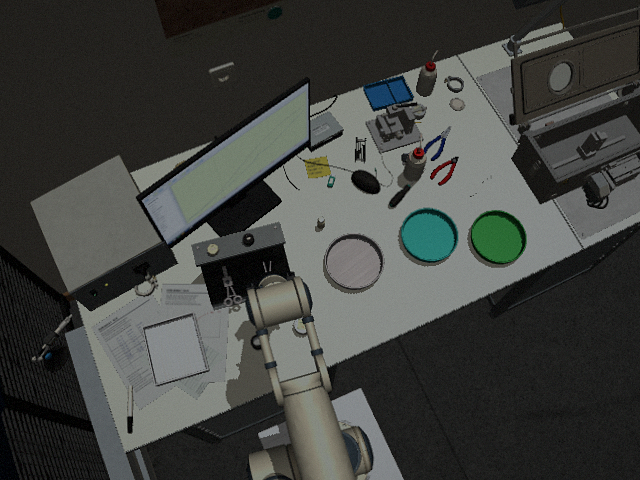

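```bash
cat >> h.py <<'E'
RD=np.column_stack([ex,-ey,-ez])
E
python3 - <<'E'
from h import *
go([.512,-.299,.13],RD)
E
```

```text
delta mm [   7.5 -265.   -37.1] turn [ 0.0688  0.5178 -0.0007] deg 29.9 t 6.075 F [-0.  -0.3 -1.5] gap 0.276
```

>>> send_rows --commands '[{"delta_pos": [-10, -15, 4], "turn": [0, 0, 0], "hand": 1}, {"delta_pos": [-15, -55, 6], "turn": [0.006, 0.05, 0], "hand": 1}, {"delta_pos": [-15, -100, 6], "turn": [0.02, 0.15, 0], "hand": 1}, {"delta_pos": [-12, -145, 3], "turn": [0.04, 0.28, 0], "hand": 1}, {"delta_pos": [-5, -190, 0], "turn": [0.055, 0.4, 0], "hand": 1}]'

```text
t: 6.7
ee_pos: [0.4994, -0.2258, 0.1656]
eef_rot: [[0.985, -0.131, 0.112], [-0.131, -0.991, -0.012], [0.113, -0.003, -0.994]]
wrist_force: [0.5, -0.0, 0.5]
finger_gap: 0.28
```

```bash
python3 - <<'E'
from h import *
go([.512,-.299,.13],RD)
E
```

```text
delta mm [ 12.6 -73.2 -35.6] turn [0.012  0.1123 0.0009] deg 6.5 t 6.7 F [ 0.5 -0.   0.5] gap 0.28
```

>>> send_rows --commands '[{"delta_pos": [4, -28, -8], "turn": [0.005, 0.05, 0], "hand": 1}, {"delta_pos": [9, -55, -22], "turn": [0.012, 0.112, 0], "hand": 1}, {"delta_pos": [12.6, -73, -35], "turn": [0.012, 0.112, 0.001], "hand": 1}, {"delta_pos": [12.6, -73, -35], "turn": [0.012, 0.112, 0.001], "hand": 1}, {"delta_pos": [12.6, -73, -35], "turn": [0.012, 0.112, 0.001], "hand": 1}]'

```text
t: 7.32
ee_pos: [0.512, -0.2963, 0.1323]
eef_rot: [[0.992, -0.129, 0.006], [-0.129, -0.992, -0.001], [0.006, 0.0, -1.0]]
wrist_force: [0.4, 0.5, -0.3]
finger_gap: 0.277
```

```bash
python3 - <<'E'
from h import *
f=cams.grab_frame('wrist');save(f,'w7')
S=cams.grab_frame('scene');save(S,'s7')
cv2.imwrite('pics/s7z.png',cv2.resize(cv2.imread('pics/s7.png')[180:310,270:420],None,fx=5,fy=4.6))
go([.512,-.299,.13],RD)
print(status.get_state()['q'])
for o in spotter.outline_of(f,'dish'):
    m=o['pixels'].astype(np.uint8);c,_=cv2.findContours(m,0,2);c=max(c,key=cv2.contourArea)
    (x,y),ax,a=cv2.fitEllipse(cv2.convexHull(c));print(o['conf'],(x,y),ax,atz(f,(x,y),.028))
print([proj(f,np.array([.498,-.297,.028])+.09*np.array([np.cos(a),np.sin(a),0])).round() for a in np.arange(0,6.2,.785)])
E
```

```text
delta mm [-0.3 -2.7 -3.5] turn [ 0.0024  0.0073 -0.0019] deg 0.5 t 7.425 F [ 0.1  0.4 -0.8] gap 0.281
[-0.58302533  0.06477652  1.43118538  0.00204814  1.63825863  1.11689222]
0.91 (655.9285888671875, 225.6551513671875) (213.3260498046875, 255.04705810546875) [ 0.49159654 -0.54055615  0.028     ]
0.73 (44.304481506347656, 217.36878967285156) (109.3740463256836, 274.0355529785156) [ 0.55633616 -0.09158801  0.028     ]
0.59 (333.33758544921875, 241.83782958984375) (222.4050750732422, 235.35009765625) [ 0.50997829 -0.30077578  0.028     ]
0.24 (340.9080505371094, 313.665283203125) (91.8153305053711, 224.2498779296875) [ 0.44843412 -0.2994286   0.028     ]
[array([314., 135.]), array([231., 185.]), array([215., 271.]), array([264., 338.]), array([343., 356.]), array([417., 320.]), array([449., 243.]), array([409., 162.])]
```

View pics/w7.png

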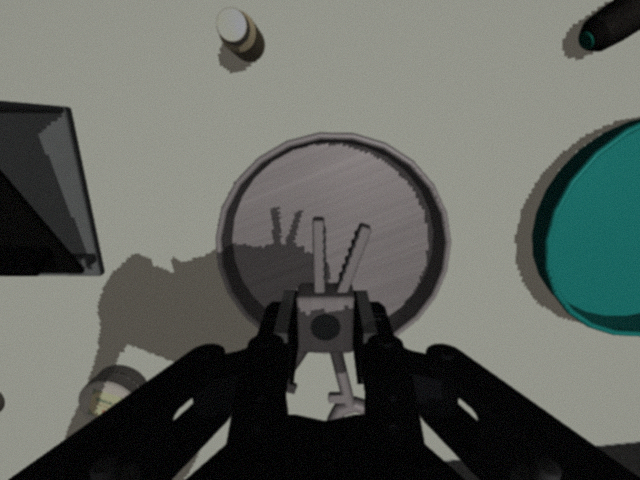

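View pics/s7z.png

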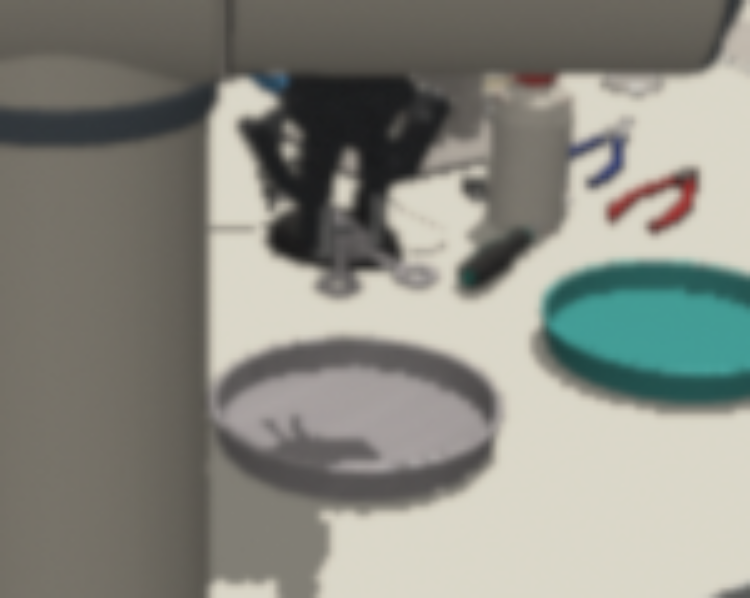

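>>> send_rows --commands '[{"delta_pos": [0, -1, -25], "turn": [0, 0.005, 0], "hand": 1}, {"delta_pos": [0, -2.5, -55], "turn": [0, 0.007, 0], "hand": 1}, {"delta_pos": [0, -2.5, -85], "turn": [0, 0.007, 0], "hand": 1}, {"delta_pos": [0, -2.5, -107], "turn": [0, 0.007, 0], "hand": 1}, {"delta_pos": [0, -2.5, -115], "turn": [0, 0.007, 0], "hand": 1}]'

```text
t: 8.1
ee_pos: [0.5116, -0.2986, 0.0164]
eef_rot: [[0.992, -0.129, -0.003], [-0.129, -0.992, -0.001], [-0.002, 0.001, -1.0]]
wrist_force: [0.2, 0.4, -0.6]
finger_gap: 0.276
```

>>> send_rows --commands '[{"delta_pos": [0, 0, 0], "turn": [0, 0, 0], "hand": 1}]'

```text
t: 8.22
ee_pos: [0.5123, -0.2993, 0.0178]
eef_rot: [[0.992, -0.129, -0.001], [-0.129, -0.992, -0.002], [-0.001, 0.002, -1.0]]
wrist_force: [0.7, 0.6, -1.3]
finger_gap: 0.278
```

```bash
python3 - <<'E'
from h import *
go([.512,-.299,.010],RD)
E
```

```text
delta mm [-0.3  0.3 -7.8] turn [ 0.0018 -0.0012 -0.0015] deg 0.2 t 8.225 F [ 0.7  0.6 -1.3] gap 0.278
```

>>> send_rows --commands '[{"delta_pos": [0, 0, -3], "turn": [0, 0, 0], "hand": 1}, {"delta_pos": [0, 0, -6], "turn": [0, 0, 0], "hand": 1}, {"delta_pos": [0, 0, -8], "turn": [0, 0, 0], "hand": 1}, {"delta_pos": [0, 0, -8], "turn": [0, 0, 0], "hand": 1}]'

```text
t: 8.72
ee_pos: [0.5121, -0.2994, 0.0091]
eef_rot: [[0.992, -0.129, -0.002], [-0.129, -0.992, -0.001], [-0.002, 0.002, -1.0]]
wrist_force: [-0.1, -0.5, -0.8]
finger_gap: 0.282
```

>>> send_rows --commands '[{"delta_pos": [0, 0, -1.5], "turn": [0, 0, 0], "hand": 1}, {"delta_pos": [0, 0, -1.5], "turn": [0, 0, 0], "hand": 1}]'

```text
t: 8.98
ee_pos: [0.5122, -0.2995, 0.0078]
eef_rot: [[0.992, -0.129, -0.002], [-0.129, -0.992, -0.002], [-0.001, 0.002, -1.0]]
wrist_force: [0.7, -0.4, 0.0]
finger_gap: 0.281
```

>>> send_rows --commands '[{"delta_pos": [0, 0, -1], "turn": [0, 0, 0], "hand": 1}, {"delta_pos": [0, 0, -1], "turn": [0, 0, 0], "hand": 1}]'

```text
t: 9.22
ee_pos: [0.5123, -0.2996, 0.0076]
eef_rot: [[0.992, -0.129, -0.001], [-0.129, -0.992, -0.002], [-0.001, 0.002, -1.0]]
wrist_force: [-2.3, 1.1, 5.3]
finger_gap: 0.279
```

>>> send_rows --commands '[{"delta_pos": [0, 0, 0], "turn": [0, 0, 0], "hand": 0.3}, {"delta_pos": [0, 0, 0], "turn": [0, 0, 0], "hand": 0.1}, {"delta_pos": [0, 0, 1], "turn": [0, 0, 0], "hand": -0.1}, {"delta_pos": [0, 0, 1], "turn": [0, 0, 0], "hand": -0.2}, {"delta_pos": [0, 0, 8], "turn": [0, 0, 0], "hand": -0.2}]'

```text
t: 9.85
ee_pos: [0.5118, -0.2992, 0.0143]
eef_rot: [[0.992, -0.129, -0.003], [-0.129, -0.992, -0.001], [-0.003, 0.001, -1.0]]
wrist_force: [0.3, 0.1, -0.3]
finger_gap: 0.6
```

>>> send_rows --commands '[{"delta_pos": [0, 0, 15], "turn": [0, 0, 0], "hand": -0.2}, {"delta_pos": [0, 0, 45], "turn": [0, 0, 0], "hand": -0.2}, {"delta_pos": [-5, 20, 85], "turn": [0, 0, 0], "hand": -0.2}, {"delta_pos": [-15, 50, 125], "turn": [0, 0, 0], "hand": -0.2}, {"delta_pos": [-25, 70, 150], "turn": [0, 0, 0], "hand": -0.2}]'

```text
t: 10.48
ee_pos: [0.4876, -0.2288, 0.169]
eef_rot: [[0.992, -0.129, 0.003], [-0.129, -0.992, -0.004], [0.003, 0.003, -1.0]]
wrist_force: [0.2, 0.3, 0.7]
finger_gap: 0.6
```

```bash
python3 - <<'E'
from h import *
f=cams.grab_frame('wrist');save(f,'w8')
p=np.array([.5563,-.0412,.078])+.114*ey
print(p)
go(p-.125*tz,RG)
E
```

```text
[0.57117999 0.07182471 0.078     ]
delta mm [ 21.3 307.5  13.5] turn [-0.063  -0.5128 -0.0017] deg 29.6 t 10.525 F [3.2 0.9 4.4] gap 0.598
```

View pics/w8.png

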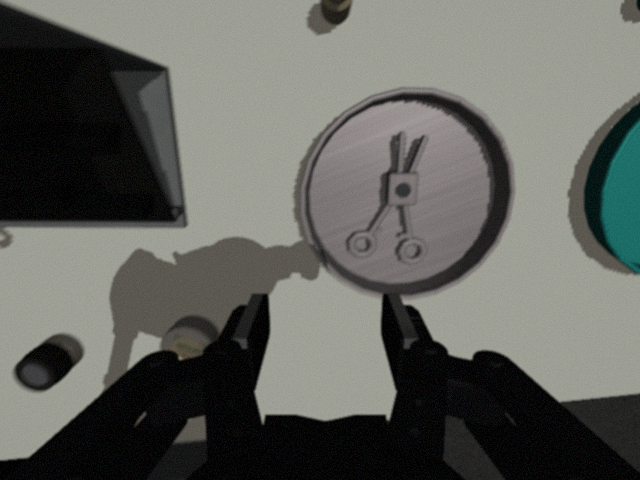

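>>> send_rows --commands '[{"delta_pos": [-4, 40, 5], "turn": [0, -0.05, 0], "hand": -0.2}, {"delta_pos": [-6, 90, 10], "turn": [-0.018, -0.15, 0], "hand": -0.2}, {"delta_pos": [-6, 140, 13], "turn": [-0.03, -0.27, 0], "hand": -0.2}, {"delta_pos": [-3, 190, 13], "turn": [-0.05, -0.4, 0], "hand": -0.2}, {"delta_pos": [5, 240, 13], "turn": [-0.063, -0.512, -0.002], "hand": -0.2}]'

```text
t: 11.15
ee_pos: [0.4922, 0.0114, 0.1795]
eef_rot: [[0.859, -0.132, 0.494], [-0.117, -0.991, -0.063], [0.498, -0.004, -0.867]]
wrist_force: [1.2, 0.2, -0.3]
finger_gap: 0.598
```

```bash
python3 - <<'E'
from h import *
p=np.array([.5712,.0718,.078])
go(p-.12*tz,RG)
E
```

```text
delta mm [19.5 68.2  2.4] turn [-0.0041 -0.0017  0.0018] deg 0.3 t 11.15 F [ 1.2  0.2 -0.3] gap 0.598
```

>>> send_rows --commands '[{"delta_pos": [8, 30, 2], "turn": [0, 0, 0], "hand": -0.2}, {"delta_pos": [16, 55, 2], "turn": [0, 0, 0], "hand": -0.2}, {"delta_pos": [19.5, 67, 2], "turn": [-0.004, -0.002, 0.002], "hand": -0.2}, {"delta_pos": [19.5, 67, 2], "turn": [-0.004, -0.002, 0.002], "hand": -0.2}, {"delta_pos": [19.5, 67, 2], "turn": [-0.004, -0.002, 0.002], "hand": -0.2}]'

```text
t: 11.78
ee_pos: [0.5117, 0.0766, 0.1798]
eef_rot: [[0.862, -0.13, 0.49], [-0.112, -0.991, -0.066], [0.494, 0.002, -0.869]]
wrist_force: [-0.2, -0.8, 0.1]
finger_gap: 0.595
```

```bash
python3 - <<'E'
from h import *
p=np.array([.5712,.0718,.078])
f=cams.grab_frame('wrist');save(f,'w9')
print(proj(f,p-.008*tz))
for s in (-.07,-.02,.007): go(p+s*tz,RG)
E
```

```text
[323.20902653 234.27641036]
delta mm [ 24.8  -0.2 -41.2] turn [ 0.0006 -0.0069 -0.0001] deg 0.4 t 11.825 F [ 0.6 -0.4 -0.7] gap 0.6
delta mm [ 49.6  -3.4 -84.5] turn [ 0.0006 -0.0069 -0.0001] deg 0.4 t 11.825 F [ 0.6 -0.4 -0.7] gap 0.6
delta mm [  63.    -5.2 -107.9] turn [ 0.0006 -0.0069 -0.0001] deg 0.4 t 11.825 F [ 0.6 -0.4 -0.7] gap 0.6
```

View pics/w9.png

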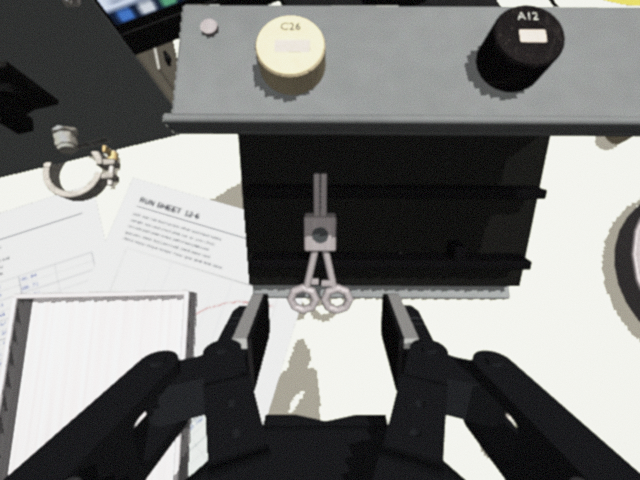

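>>> send_rows --commands '[{"delta_pos": [9, 1.5, -16], "turn": [0, -0.005, 0], "hand": -0.2}, {"delta_pos": [20, 1, -34], "turn": [0, -0.007, 0], "hand": -0.2}, {"delta_pos": [32, 0, -54], "turn": [0, -0.007, 0], "hand": -0.2}, {"delta_pos": [40, -0.5, -68], "turn": [0, -0.007, 0], "hand": -0.2}, {"delta_pos": [40, -0.5, -68], "turn": [0, -0.007, 0], "hand": -0.2}]'

```text
t: 12.45
ee_pos: [0.5512, 0.0762, 0.1101]
eef_rot: [[0.86, -0.13, 0.493], [-0.112, -0.991, -0.066], [0.498, 0.001, -0.867]]
wrist_force: [-0.6, 0.2, -0.6]
finger_gap: 0.598
```

```bash
python3 - <<'E'
from h import *
p=np.array([.5714,.0736,.078])
f=cams.grab_frame('wrist');save(f,'w10')
print(proj(f,p-.008*tz))
for s in (-.07,-.02,.007): go(p+s*tz,RG)
E
```

```text
[327.95280921 277.54608257]
delta mm [-14.8   1.7  27.2] turn [ 0.0006 -0.0008 -0.0005] deg 0.1 t 12.5 F [-0.4  0.3 -0. ] gap 0.601
delta mm [ 10.   -1.6 -16.1] turn [ 0.0006 -0.0008 -0.0005] deg 0.1 t 12.5 F [-0.4  0.3 -0. ] gap 0.601
delta mm [ 23.4  -3.3 -39.5] turn [ 0.0006 -0.0008 -0.0005] deg 0.1 t 12.5 F [-0.4  0.3 -0. ] gap 0.601
```

View pics/w10.png

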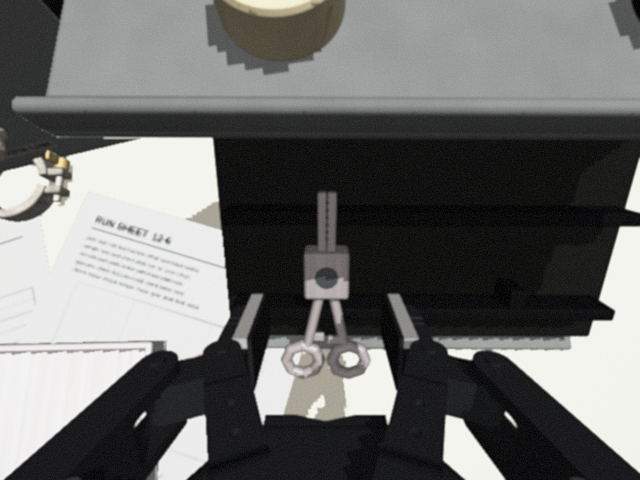

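>>> send_rows --commands '[{"delta_pos": [8, -1, -13], "turn": [0, 0, 0], "hand": -0.2}, {"delta_pos": [16, -2, -27], "turn": [0, 0, 0], "hand": -0.2}, {"delta_pos": [23, -3, -39], "turn": [0, 0, 0], "hand": -0.2}, {"delta_pos": [23, -3, -39], "turn": [0, 0, 0], "hand": -0.2}]'

```text
t: 13.0
ee_pos: [0.574, 0.0738, 0.0703]
eef_rot: [[0.86, -0.129, 0.493], [-0.112, -0.992, -0.065], [0.497, 0.001, -0.868]]
wrist_force: [-0.9, -0.5, 0.0]
finger_gap: 0.601
```

```bash
python3 - <<'E'
from h import *
p=np.array([.5714,.0736,.078])
f=cams.grab_frame('wrist');save(f,'w11')
for s in (.007,): go(p+s*tz,RG)
E
```

```text
delta mm [ 0.5 -0.7  0.4] turn [ 0.0007 -0.0018 -0.0012] deg 0.1 t 13.05 F [ 0.1  0.  -0.2] gap 0.601
```

View pics/w11.png

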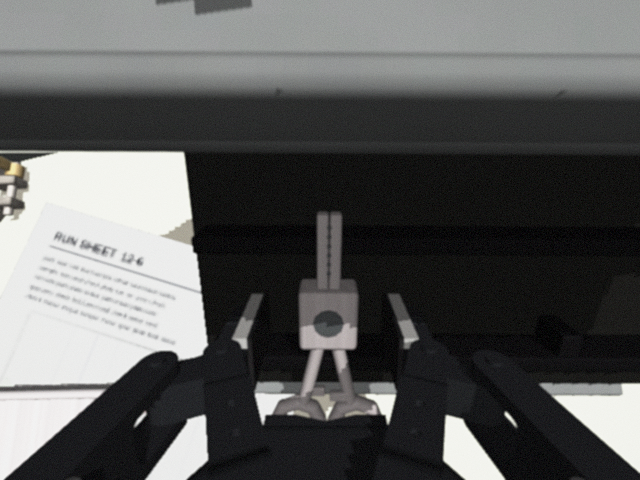

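Centred (box 300–358 between pads at 257/398), so I'll close.

>>> send_rows --commands '[{"delta_pos": [0, 0, 0], "turn": [0, 0, 0], "hand": 0.3}, {"delta_pos": [0, 0, 0], "turn": [0, 0, 0], "hand": 0.6}, {"delta_pos": [0, 0, 0], "turn": [0, 0, 0], "hand": 1}, {"delta_pos": [0, 0, 0], "turn": [0, 0, 0], "hand": 1}, {"delta_pos": [0, 0, 0], "turn": [0, 0, 0], "hand": 1}]' --squeeze 45

```text
t: 13.68
ee_pos: [0.575, 0.0742, 0.0737]
eef_rot: [[0.858, -0.129, 0.497], [-0.112, -0.992, -0.065], [0.501, -0.0, -0.865]]
wrist_force: [-4.5, 0.9, 5.8]
finger_gap: 0.278
```

>>> send_rows --commands '[{"delta_pos": [-5, 0.7, 8.7], "turn": [0, 0, 0], "hand": 1}, {"delta_pos": [-15, 2, 26], "turn": [0, 0, 0], "hand": 1}, {"delta_pos": [-28, 3.6, 48], "turn": [0, 0, 0], "hand": 1}, {"delta_pos": [-41, 5.4, 72], "turn": [0, 0, 0], "hand": 1}, {"delta_pos": [-55, 7.2, 96], "turn": [0, 0, 0], "hand": 1}]'

```text
t: 14.3
ee_pos: [0.5185, 0.0812, 0.1689]
eef_rot: [[0.859, -0.129, 0.495], [-0.112, -0.992, -0.065], [0.499, 0.001, -0.867]]
wrist_force: [0.1, -0.1, -0.2]
finger_gap: 0.279
```

```bash
python3 - <<'E'
from h import *
f=cams.grab_frame('wrist');save(f,'w12')
S=cams.grab_frame('scene')
for fr in (f,S):
  for o in spotter.outline_of(fr,'tray')[:2]:
    m=o['pixels'].astype(np.uint8);c,_=cv2.findContours(m,0,2);c=max(c,key=cv2.contourArea)
    b=cv2.approxPolyDP(c,8,True)[:,0];print(o['conf'],[(tuple(map(int,p)),atz(fr,p.astype(float),.026).round(4)[:2]) for p in b])
go([.46+.014,.293,.13],RD)
E
```

```text
0.59 [((198, 300), array([0.541, 0.192])), ((9, 301), array([0.5614, 0.3562])), ((0, 479), array([0.421 , 0.3556])), ((195, 346), array([0.5026, 0.1967]))]
0.71 [((312, 264), array([ 0.5606, -0.233 ])), ((314, 278), array([ 0.4878, -0.1925])), ((337, 289), array([ 0.403 , -0.2138])), ((370, 271), array([ 0.4298, -0.3553])), ((349, 253), array([ 0.556 , -0.3723]))]
0.64 [((175, 313), array([0.537 , 0.2036])), ((110, 330), array([0.5532, 0.3614])), ((121, 382), array([0.3552, 0.3797])), ((192, 361), array([0.3378, 0.2303]))]
delta mm [-45.6 211.7 -38.5] turn [ 0.0682  0.5195 -0.0016] deg 30.0 t 14.5 F [ 0.5 -0.8 -1.5] gap 0.279
```

View pics/w12.png

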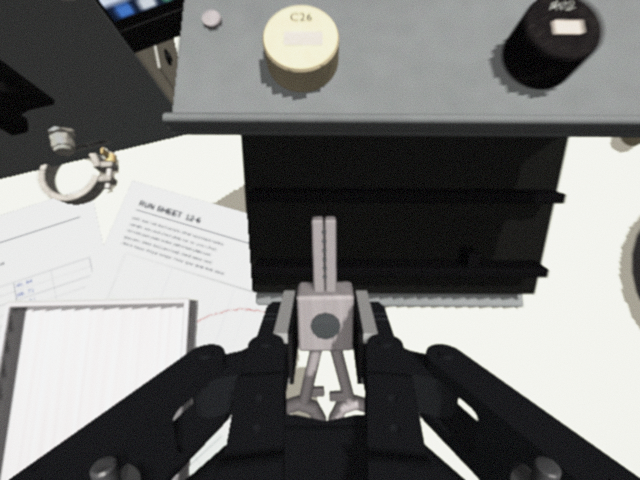

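>>> send_rows --commands '[{"delta_pos": [-15, 20, 4], "turn": [0, 0, 0], "hand": 1}, {"delta_pos": [-25, 60, 4], "turn": [0.006, 0.05, 0], "hand": 1}, {"delta_pos": [-35, 100, 0], "turn": [0.02, 0.15, 0], "hand": 1}, {"delta_pos": [-42, 140, -5], "turn": [0.035, 0.28, 0], "hand": 1}, {"delta_pos": [-45, 175, -10], "turn": [0.055, 0.42, 0], "hand": 1}]'

```text
t: 15.12
ee_pos: [0.4739, 0.2578, 0.1569]
eef_rot: [[0.987, -0.128, 0.093], [-0.127, -0.992, -0.013], [0.094, 0.001, -0.996]]
wrist_force: [-0.3, 0.2, -0.3]
finger_gap: 0.273
```

```bash
python3 - <<'E'
from h import *
go([.475,.287,.14],RD)
E
```

```text
delta mm [  1.1  29.2 -16.9] turn [ 0.0134  0.0932 -0.0028] deg 5.4 t 15.125 F [-0.3  0.2 -0.3] gap 0.273
```

>>> send_rows --commands '[{"delta_pos": [1, 15, -8], "turn": [0.007, 0.05, 0], "hand": 1}, {"delta_pos": [1, 29, -16], "turn": [0.013, 0.093, -0.003], "hand": 1}, {"delta_pos": [1, 29, -16], "turn": [0.013, 0.093, -0.003], "hand": 1}, {"delta_pos": [1, 29, -16], "turn": [0.013, 0.093, -0.003], "hand": 1}]'

```text
t: 15.62
ee_pos: [0.4755, 0.2846, 0.1417]
eef_rot: [[0.991, -0.132, 0.005], [-0.132, -0.991, -0.001], [0.006, 0.001, -1.0]]
wrist_force: [-0.6, 0.1, -0.8]
finger_gap: 0.28
```

```bash
python3 - <<'E'
from h import *
f=cams.grab_frame('wrist');save(f,'w13')
go([.475,.287,.14],RD)
c=np.array([.461,.289,.026])
for a,b in [(1,1),(1,-1),(-1,-1),(-1,1)]: print(proj(f,c+.09*a*ex+.08*b*ey).round())
E
```

```text
delta mm [-0.6  2.3 -2.4] turn [0.0008 0.0065 0.0019] deg 0.4 t 15.675 F [-0.9 -0.2 -1. ] gap 0.276
[212. 136.]
[435. 136.]
[415. 350.]
[233. 350.]
```

View pics/w13.png

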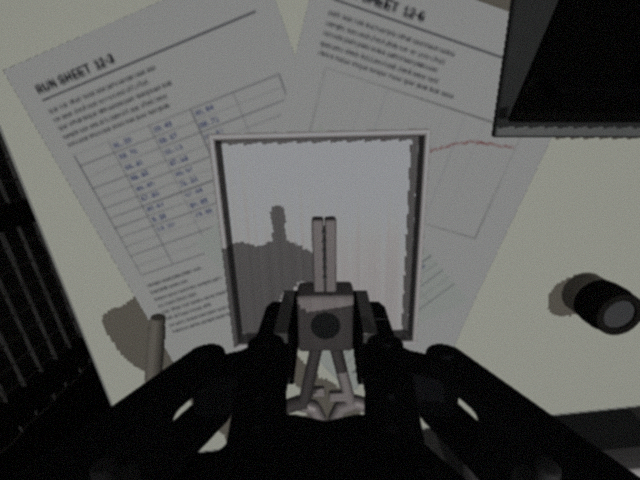

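>>> send_rows --commands '[{"delta_pos": [0, 2, -25], "turn": [0, 0.006, 0.002], "hand": 1}, {"delta_pos": [0, 4, -55], "turn": [0, 0.006, 0.002], "hand": 1}, {"delta_pos": [0, 4, -85], "turn": [0, 0.006, 0.002], "hand": 1}, {"delta_pos": [0, 4, -110], "turn": [0, 0.006, 0.002], "hand": 1}, {"delta_pos": [0, 4, -122], "turn": [0, 0.006, 0.002], "hand": 1}]'

```text
t: 16.3
ee_pos: [0.475, 0.2885, 0.0196]
eef_rot: [[0.991, -0.13, -0.0], [-0.13, -0.991, -0.001], [-0.0, 0.001, -1.0]]
wrist_force: [-0.8, 0.0, -1.3]
finger_gap: 0.279
```

>>> send_rows --commands '[{"delta_pos": [0, 0, 0], "turn": [0, 0, 0], "hand": 1}, {"delta_pos": [0, 0, -3], "turn": [0, 0, 0], "hand": 1}, {"delta_pos": [0, 0, -6], "turn": [0, 0, 0], "hand": 1}, {"delta_pos": [0, 0, -6], "turn": [0, 0, 0], "hand": 1}]'

```text
t: 16.8
ee_pos: [0.4758, 0.2893, 0.015]
eef_rot: [[0.991, -0.13, 0.001], [-0.13, -0.991, 0.0], [0.001, -0.0, -1.0]]
wrist_force: [-0.1, 0.5, -0.8]
finger_gap: 0.274
```

>>> send_rows --commands '[{"delta_pos": [0, 0, -3], "turn": [0, 0, 0], "hand": 1}, {"delta_pos": [0, 0, -5], "turn": [0, 0, 0], "hand": 1}, {"delta_pos": [0, 0, -5], "turn": [0, 0, 0], "hand": 1}]'

```text
t: 17.18
ee_pos: [0.4755, 0.2891, 0.0094]
eef_rot: [[0.991, -0.13, -0.0], [-0.13, -0.991, -0.0], [-0.0, 0.0, -1.0]]
wrist_force: [-0.2, 0.6, -0.9]
finger_gap: 0.276
```

>>> send_rows --commands '[{"delta_pos": [0, 0, -1.5], "turn": [0, 0, 0], "hand": 1}, {"delta_pos": [0, 0, -1.5], "turn": [0, 0, 0], "hand": 1}]'

```text
t: 17.42
ee_pos: [0.4758, 0.2893, 0.0091]
eef_rot: [[0.992, -0.13, 0.001], [-0.13, -0.992, 0.0], [0.001, -0.0, -1.0]]
wrist_force: [-1.8, -1.9, 4.3]
finger_gap: 0.277
```

>>> send_rows --commands '[{"delta_pos": [0, 0, 0], "turn": [0, 0, 0], "hand": 0.3}, {"delta_pos": [0, 0, 0], "turn": [0, 0, 0], "hand": 0.1}, {"delta_pos": [0, 0, 1], "turn": [0, 0, 0], "hand": -0.1}, {"delta_pos": [0, 0, 1], "turn": [0, 0, 0], "hand": -0.2}, {"delta_pos": [0, 0, 8], "turn": [0, 0, 0], "hand": -0.2}]'

```text
t: 18.05
ee_pos: [0.4752, 0.289, 0.0158]
eef_rot: [[0.991, -0.13, -0.001], [-0.13, -0.991, -0.001], [-0.001, 0.001, -1.0]]
wrist_force: [0.2, -0.3, 0.6]
finger_gap: 0.599
```

>>> send_rows --commands '[{"delta_pos": [0, 0, 15], "turn": [0, 0, 0], "hand": -0.2}, {"delta_pos": [0, 0, 45], "turn": [0, 0, 0], "hand": -0.2}, {"delta_pos": [-10, 0, 90], "turn": [0, 0, 0], "hand": -0.2}, {"delta_pos": [-30, 0, 135], "turn": [0, 0, 0], "hand": -0.2}, {"delta_pos": [-50, 0, 180], "turn": [0, 0, 0], "hand": -0.2}]'

```text
t: 18.68
ee_pos: [0.4251, 0.2891, 0.1992]
eef_rot: [[0.991, -0.13, 0.002], [-0.13, -0.991, 0.001], [0.002, -0.001, -1.0]]
wrist_force: [-0.5, -0.5, -0.6]
finger_gap: 0.597
```

>>> send_rows --commands '[{"delta_pos": [0, 0, 0], "turn": [0, 0, 0], "hand": -0.2}, {"delta_pos": [0, 0, 0], "turn": [0, 0, 0], "hand": -0.2}]'

```text
t: 18.92
ee_pos: [0.4258, 0.2893, 0.1969]
eef_rot: [[0.992, -0.13, 0.002], [-0.13, -0.992, 0.0], [0.001, -0.001, -1.0]]
wrist_force: [0.0, 0.2, -0.6]
finger_gap: 0.6
```

```bash
python3 - <<'E'
from h import *
f=cams.grab_frame('wrist');save(f,'w14')
f=cams.grab_frame('top');save(f,'top2')
f=cams.grab_frame('scene')
a=cv2.cvtColor(f['img'],cv2.COLOR_RGB2BGR)[200:400,90:390]
cv2.imwrite('pics/s14.png',cv2.resize(a,None,fx=2.6,fy=2.6,interpolation=cv2.INTER_CUBIC))
b=cv2.imread('pics/top2.png')[200:400,130:400];cv2.imwrite('pics/t2z.png',cv2.resize(b,None,fx=2.9,fy=2.9,interpolation=cv2.INTER_CUBIC))
E
```

```text
(no output)
```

View pics/w14.png

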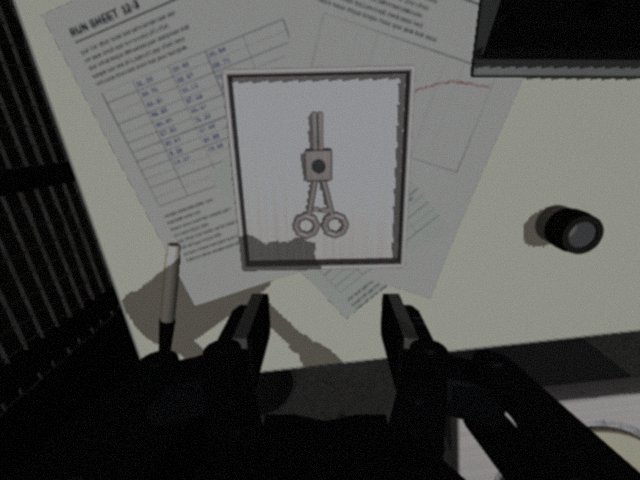

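View pics/t2z.png

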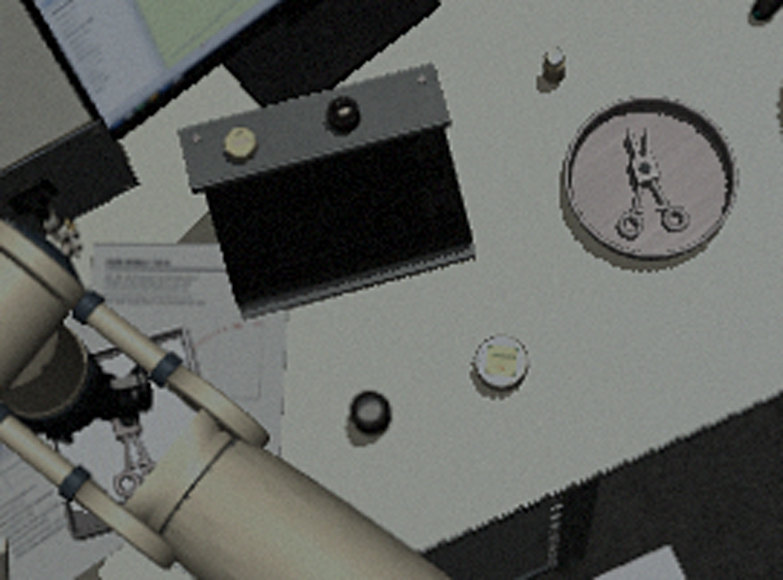

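View pics/s14.png

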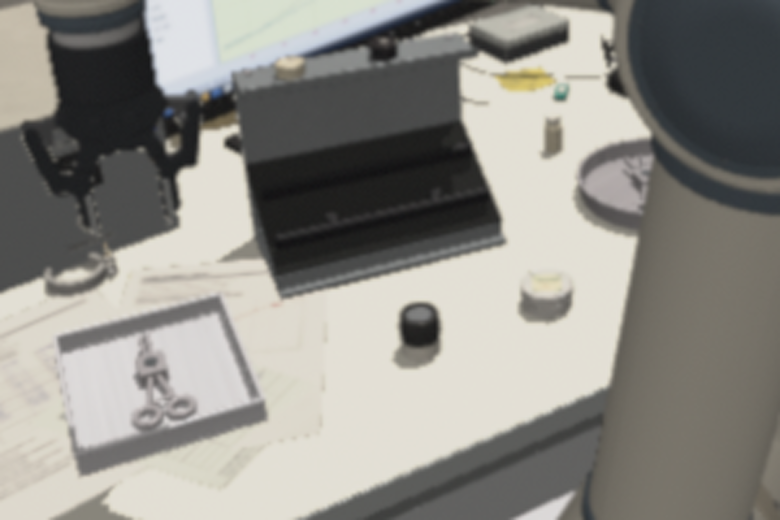

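The shut clamp lies centred in the tray at wrist (319,175), and the open one centred in the dish. The loupe, tin and vial have not moved, and the gripper is clear of everything.

```bash
python3 -c "
from h import *
print(workorder.job_done())"
```

```text
the job is handed in; nothing more can be done
None
```

I laid the open clamp in the grey round dish first, then the shut clamp in the rectangular tray, and handed the job in at about 19 s of the 62 s allowed. I gripped each clamp by its pivot box, drew it off along the deck's normal, and lowered it until it touched the floor at about 5 N.

**Last checks:** the final pictures show both clamps lying flat and well inside, one with its jaws still open and the other's still shut. The loupe, tin and vial look unmoved, and the gripper is about 0.2 m up and touching nothing. The highest wrist force I read was about 9 N.

**Disagreements:**
- The networks' tray centres differed between cameras by up to about 15 mm, so I used the tray rim in the wrist picture instead.
- The dish network also reported the green and turquoise dishes, which I ignored.

No check failed.

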